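# Draw the red stone slab from the rack and show it to the inspection camera

## Task

Pull the red stone slab straight up out of the slotted rack by its top edge and present it to the inspection camera: upright, its broad face square to the lens, the middle of the slab level with the lens and centred in front of it, 10 cm from the lens glass. Finish while still holding it there, steady, in the gripper; do not touch the camera, and leave the other two slabs, the tin and the stone holder where they are.

Things in the scene. Friction and masses are not known exactly. Their poses are not given: they have to be found in the camera images.
- red_slab: a dark red polished stone slab with thin pale bands, stood on edge in one slot of the rack; which slot varies. A plate 84 mm wide (along its x), 8 mm thick (along its y), 105 mm tall (along its z, upright at the start). Origin: centre of its underside, which rests on the rack's base 12 mm above the bench. The one to present; either broad face may be shown. 0.14 to 0.24 kg
- red_slab_center (a point): the middle of the red slab, 52.5 mm above its underside; axes as the slab's
- green_slab: a dark green polished stone slab with thin light and dark green bands, stood on edge in one slot of the rack; which slot varies. A plate 84 mm wide (along its x), 8 mm thick (along its y), 105 mm tall (along its z, upright at the start). Origin: centre of its underside, which rests on the rack's base 12 mm above the bench. Leave it
- blue_slab: a dark blue polished stone slab with thin grey and gold bands, stood on edge in one slot of the rack; which slot varies. A plate 84 mm wide (along its x), 8 mm thick (along its y), 105 mm tall (along its z, upright at the start). Origin: centre of its underside, which rests on the rack's base 12 mm above the bench. Leave it
- rack: fixed wooden rack, 114 mm (its x) by 190 mm (its y), cheeks 60 mm high, base 12 mm thick. Three slots at its y = -70, 0, +70 mm guide the slabs' side edges (play 1.7 mm across, 3 mm along); slab faces look along its y. Slabs stick up 57 mm above the cheeks, top edges 117 mm above the bench, open air between; a slab is clear of its slot when raised 48 mm. Origin: centre of the underside
- camera: fixed inspection camera, a white box 58 mm high with a black lens on a dark steel base (130 by 110 mm) and a post 240 mm high. The lens looks level along the camera's own -x; its axis is 200 mm above the bench. Origin: on the bench below the camera box, on the lens axis line seen from above
- camera_lens (a point): centre of the front glass of the lens, 80 mm ahead (-x) of the camera's origin and 200 mm above the bench; black barrel 56 mm across with a brass ring
- view_point (a point): the point on the lens axis 100 mm in front of the lens glass, 200 mm above the bench, where the middle of the slab belongs; axes as the camera's (x along the lens axis, pointing back towards the camera)
- tin: closed green tin with brass band and lid disc, 72 mm across, 32 mm high, on the bench. Leave it. Origin: centre of the underside
- stone_holder: green-handled stone holder lying on the bench, about 200 mm long (along its x), 60 mm high at the brass-topped end (+x), 24 mm wide at the handle. Leave it. Origin: underside, near the middle of its length
There are look-alikes about, which are no part of the job. Of the things like the tin, leave any that is orange, pink or purple; of the rest the smaller one is meant.

How it is judged:
By the outcome, as a careful person would: the job done as asked, in the order asked, and still so for the second after the job is handed in, while the arm keeps its last pose, push and grip.
It also fails if it takes over 38 s, if anything falls off the work surface, if the arm or the gripper's body presses on something with over 40 N, if the wrist force passes 120 N, or if a joint passes its speed limit or range.

## Robot

A 7-joint arm with a two-finger parallel gripper is mounted at the origin on the work surface. World frame = base frame: x ahead of the robot, y to its left, z up, the work surface at z = 0. Lengths are in m, angles in rad, forces in N, time in s.
With the tool pointing down it reaches from about 0.425 to 1.025 m from the base axis. Payload 9.4 kg.
Tool frame: the origin (TCP) lies on the front face of the gripper's body, between the roots of the fingers; the fingertips stand 73 mm ahead of it and the grasp point (between the pads) lies 54 mm ahead of it; z points along the fingers, x is the direction in which the jaws open and shut, and the axes are right-handed (so a half turn about z gives the same grasp; the last joint's range is limited). The gripper opens to 85 mm and grips with 20 to 120 N. Pads are 22 mm wide; open, the fingers measure 114 mm over their backs; the gripper's body (76 mm by 85 mm) begins 54 mm behind the grasp point. The pads swing forward as they close: fully open they stand 13 mm farther back than shut.
Start: joints at [1.106, 0.599, -0.003, 1.599, 0.002, 0.943, -0.08], TCP at [0.274, -0.671, 0.304] pointing down, gripper open.
Joint ranges: [-2.57, 2.57], [-0.35, 1.97], [-1.29, 1.29], [0.11, 2.56], [-1.05, 4.19], [0.11, 1.86], [-2.63, 2.63]. Speed limits (rad/s): [2.22, 2.22, 3.01, 3.01, 3.14, 3.14, 3.14].

## Interface

Orientations are given as a unit quaternion [x, y, z, w].
In Python, from workcell import env gives the robot as it stands.
- The arm moves only by the tool apply_moves, never from a script. Its arguments are lists of equal length, an entry for each row: "dp": the shift along the tool's x, y, z in cm, a list of three; "rotation": the turn, a rotation vector about the tool's x, y, z in rad, a list of three; "hand": the closure, from 0 (fully open) to 1 (shut). A call has 1 to 20 rows; each row is the pose to reach, as a shift and turn from the pose commanded when the call began, along the tool's axes at that moment; what a row does not reach only later rows make up. A row lasts 1/10 s, in which the tool goes at most 50 mm and 8.59 degrees, less where a joint would pass 70% of its speed; a pose out of reach is approached as far as the arm can. A call with a gripper value outside its range is refused whole. The fingers move at their own pace and stop on an object; the grip force is fixed at half the most. Time passes only in rows, so rows that repeat a pose let the fingers close. It gives the time, the measured TCP pose, the force and the opening at its end, in the units of the state.
- env.sense(): the state, without advancing time (a new reading comes with each control period).
- env.snapshot(name): name is "scene" or "top" or "wrist"; returns a dict with "frame" (384x512x3 uint8, red, green, blue), "fx", "fy", "cx", "cy" (pixels), "R" (3x3) and "t" (3): a world point X has camera coordinates R X + t; the wrist camera has in their place "mount" (4x4, takes a point from camera to tool coordinates, whose origin is the TCP and whose axes are the tool frame's). Camera axes: x right, y down, z forward; pixel columns grow to the right and rows downward; lengths in m; the calibration is good to about 2 mm. A picture is of the moment at which its call begins: read the wrist's pose just before it. There is no depth.
- env.job_done(): hands the job in, once; it reports no verdict.
Trained networks look in a picture, given as the dict that the camera call returned (one of the last four; its "shot" number tells which), for a name from the list of things; names that differ only in an ending like _2 or _b are one class to them, and where a whole thing is asked for, a point or a joint stands for the part that bears it (a point fixed in the world has none). Each returns a list of dicts, best first, with "confidence" (0 to 1); they miss things now and then, are a little off and sometimes report something else, mostly with a low value. They report only what shows in the picture. A call takes as long as a camera call. They do not tell look-alikes from the thing itself.
- env.regions_of(picture, name): "mask" (384x512 bool, what is visible of it) and "point" ([column, row] in pixels, amid what is visible of it).
The state is a dict: "time_s": time; "q": joint angles; "qvel": joint speeds; "effort": joint torques, N m; "ee_pos": TCP position; "tool_rot": TCP orientation; "wrist_force": force on the tool from outside, world axes, zero at the start; "torque": the same for the moment, N m; "finger_gap": finger opening in m.
Only numpy, scipy, OpenCV 4.12 (cv2) and the standard library are available. Lean on these libraries where they do the work, as an engineer would, in place of code of your own. Each camera call takes 0.05 s, during which the arm holds its last target.

## Working session

There is one attempt and no reset: what is moved stays moved. The work goes in short steps, Python scripts to look and compute and a tool call to move; the robot and the scene stay as the last step left them, time stands still between calls to the robot, and variables do not carry over. Pictures are saved under pics/ and viewed, and the job is handed in when it is done.

Besides the shell and the picture viewer there is one more tool, called after ">>>" as name(argument=value, ...), one argument or row to a line, values as JSON. apply_moves: Moves the arm, as the interface text tells. Its arguments: {"type":"object","properties":{"dp":{"type":"array","items":{"type":"array","items":{"type":"number"}}},"rotation":{"type":"array","items":{"type":"array","items":{"type":"number"}}},"hand":{"type":"array","items":{"type":"number"}}},"required":["dp","rotation","hand"]}

```bash
mkdir -p pics; ls; cat > h.py <<'E'
import numpy as np, cv2
from workcell import env
def save(p,n): cv2.imwrite('pics/'+n+'.png', cv2.cvtColor(p['frame'],cv2.COLOR_RGB2BGR))
E
python3 - <<'E'
from h import *
s=env.sense(); print({k:np.round(v,3) for k,v in s.items()})
for n in ['scene','top']:
    p=env.snapshot(n); save(p,n+'1')
    print(n,p['fx'],p['cx'],p['cy'],np.round(p['R'],3).tolist(),np.round(p['t'],3),'pos',np.round(-p['R'].T@p['t'],3))
    np.savez(n+'1.npz',**p)
    for o in ['red_slab','rack','camera','camera_lens','tin','stone_holder']:
        print(o,[(round(d['confidence'],2),np.round(d['point']).tolist(), int(d['mask'].sum())) for d in env.regions_of(p,o)])
E
```

```text
pics
{'time_s': np.float64(0.0), 'q': array([ 1.106,  0.6  , -0.003,  1.6  ,  0.002,  0.943, -0.08 ]), 'qvel': array([-0.002,  0.001, -0.   ,  0.001,  0.001,  0.001, -0.001]), 'effort': array([ 0.0000e+00, -7.7645e+01,  1.5650e+00, -2.5801e+01,  1.2000e-02,
        9.0000e-03, -0.0000e+00]), 'ee_pos': array([ 0.274, -0.671,  0.303]), 'tool_rot': array([ 0.83 , -0.558, -0.001, -0.   ]), 'wrist_force': array([ 0.344, -0.239,  1.005]), 'torque': array([ 0.031,  0.004, -0.025]), 'finger_gap': np.float64(0.085)}
scene 371.67917307708024 255.76250197430275 190.53429035158345 [[-0.383, 0.924, 0.01], [0.599, 0.257, -0.758], [-0.703, -0.285, -0.652]] [ 0.212 -0.221  1.444] pos [1.229 0.272 0.772]
red_slab [(0.64, [328.0, 211.0], 386), (0.61, [241.0, 290.0], 1115)]
rack [(0.77, [327.0, 228.0], 2133)]
camera [(0.87, [118.0, 169.0], 3201), (0.32, [329.0, 211.0], 401)]
camera_lens [(0.62, [110.0, 171.0], 3296)]
tin [(0.94, [227.0, 208.0], 778), (0.89, [288.0, 183.0], 386), (0.75, [111.0, 171.0], 3084), (0.72, [249.0, 238.0], 1073), (0.67, [227.0, 163.0], 321), (0.63, [246.0, 180.0], 403)]
stone_holder [(0.76, [237.0, 289.0], 1121)]
top 461.86220482088095 262.83369965733266 193.95124121650588 [[0.023, -1.0, 0.005], [-0.982, -0.024, -0.188], [0.188, -0.001, -0.982]] [-0.029  0.547  1.334] pos [ 0.286 -0.015  1.413]
red_slab [(0.58, [192.0, 216.0], 249)]
rack [(0.65, [246.0, 133.0], 643), (0.64, [203.0, 221.0], 1662)]
camera [(0.58, [391.0, 165.0], 1841)]
camera_lens [(0.93, [389.0, 164.0], 1900)]
tin [(0.92, [244.0, 261.0], 447), (0.8, [327.0, 267.0], 452), (0.77, [260.0, 174.0], 810), (0.76, [286.0, 243.0], 483), (0.6, [291.0, 206.0], 768)]
stone_holder [(0.65, [248.0, 130.0], 566)]
```

View pics/scene1.png

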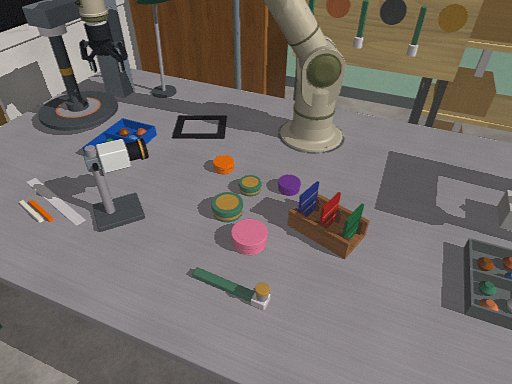

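View pics/top1.png

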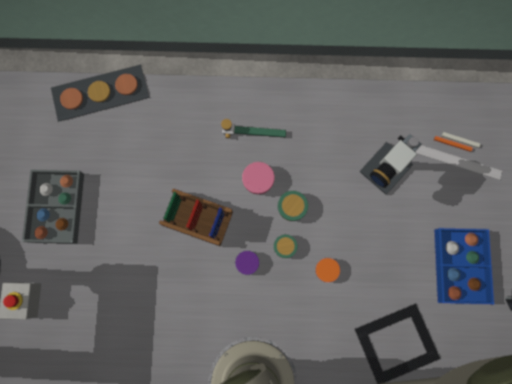

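```bash
python3 - <<'E'
import cv2
a=cv2.imread('pics/scene1.png')[170:280,260:400]; cv2.imwrite('pics/s1z.png',cv2.resize(a,None,fx=5,fy=5,interpolation=2))
a=cv2.imread('pics/top1.png')[180:260,150:250]; cv2.imwrite('pics/t1z.png',cv2.resize(a,None,fx=7,fy=7,interpolation=2))
a=cv2.imread('pics/top1.png')[120:220,330:450]; cv2.imwrite('pics/t2z.png',cv2.resize(a,None,fx=6,fy=6,interpolation=2))
a=cv2.imread('pics/scene1.png')[100:240,50:190]; cv2.imwrite('pics/s2z.png',cv2.resize(a,None,fx=4,fy=4,interpolation=2))
E
```

```text
(no output)
```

View pics/s1z.png

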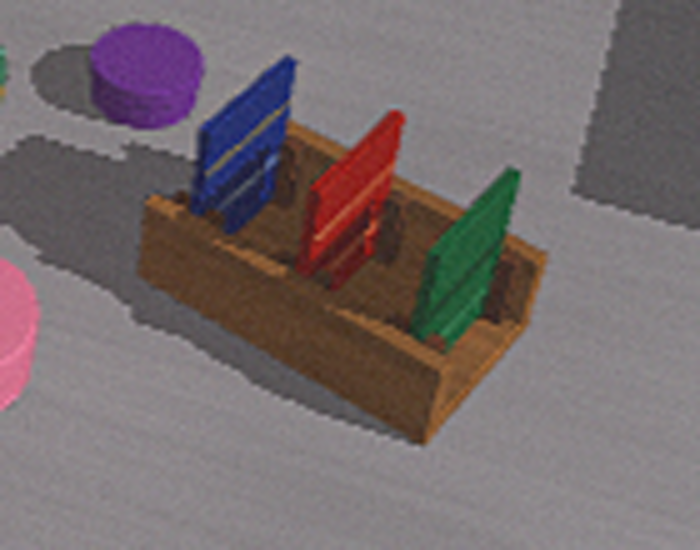

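View pics/t1z.png

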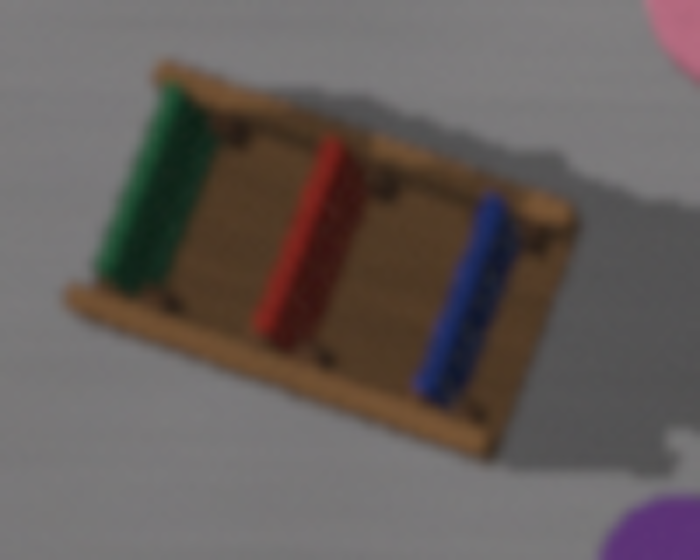

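View pics/t2z.png

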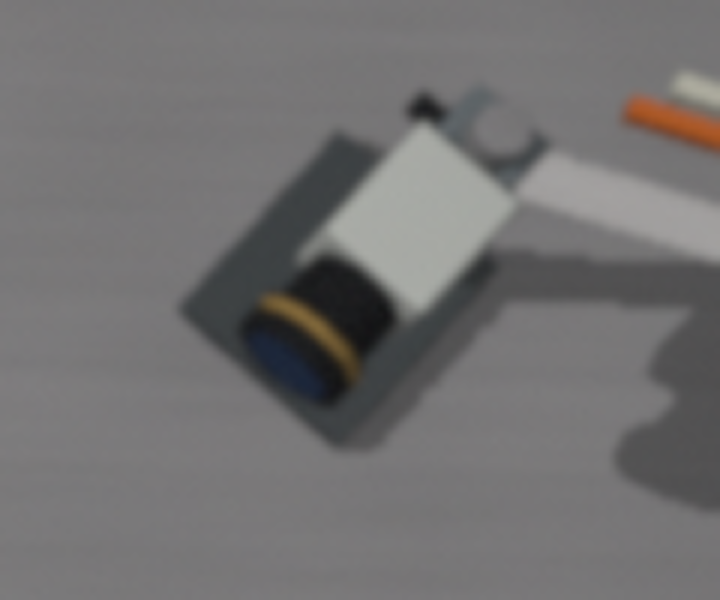

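View pics/s2z.png

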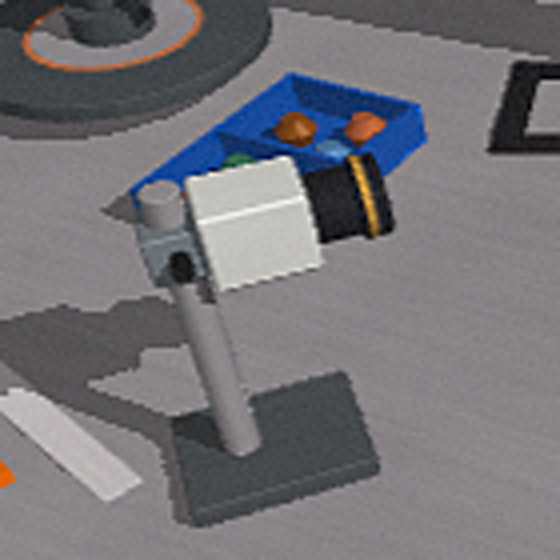

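```bash
cat >> h.py <<'E'
def ray(p,uv):
    R,t=np.array(p['R']),np.array(p['t'])
    d=R.T@np.array([(uv[0]-p['cx'])/p['fx'],(uv[1]-p['cy'])/p['fy'],1]); return -R.T@t,d
def onz(p,uv,z):
    c,d=ray(p,uv); return c+d*(z-c[2])/d[2]
def proj(p,X):
    R,t=np.array(p['R']),np.array(p['t']); c=np.atleast_2d(X)@R.T+t
    return np.c_[p['cx']+p['fx']*c[:,0]/c[:,2],p['cy']+p['fy']*c[:,1]/c[:,2]]
def unz(z,f,ox,oy): return (np.array(z)+.5)/f-.5+np.array([ox,oy])
E
python3 - <<'E'
from h import *
S=dict(np.load('scene1.npz'));T=dict(np.load('top1.npz'))
pts={'g':[[(172,92),(108,272)],[(517,172),(430,245)]],'r':[[(333,142),(265,328)],[(402,113),(312,184)]],'b':[[(493,203),(428,385)],[(292,60),(200,130)]]}
for k,(a,b) in pts.items():
    A=[onz(T,unz(x,7,150,180),.117) for x in a]; B=[onz(S,unz(x,5,260,170),.117) for x in b]
    for n,Q in(('top',A),('scene',B)):
        d=Q[0]-Q[1]; print(k,n,np.round(Q[0][:2],4),np.round(Q[1][:2],4),'c',np.round((Q[0]+Q[1])[:2]/2,4),'L',round(np.linalg.norm(d),4),'yaw',round(np.degrees(np.arctan2(d[1],d[0])),1))
# camera: base corners (z~.0?) top view and scene
for z in (0,.01,.02):
  print(z,[np.round(onz(T,unz(x,6,330,120),z)[:2],3).tolist() for x in [(182,308),(342,447),(492,262),(342,133)]],
   [np.round(onz(S,unz(x,4,50,100),z)[:2],3).tolist() for x in [(347,375),(380,462),(190,522)]])
# box top z=.229
A=[onz(T,unz(x,6,330,120),.229) for x in [(425,122),(518,203),(415,312),(318,232)]]
print('box',np.round(A,4)[:,:2].tolist())
B=[onz(S,unz(x,4,50,100),.229) for x in [(188,180),(290,156),(305,205),(202,235)]]
print('boxS',np.round(B,4)[:,:2].tolist())
print('lens',onz(T,unz((290,365),6,330,120),.2),onz(S,unz((378,197),4,50,100),.2))
E
```

```text
g top [0.5324 0.2373] [0.4578 0.2587] c [0.4951 0.248 ] L 0.0776 yaw -16.0
g scene [0.4622 0.2632] [0.5334 0.2328] c [0.4978 0.248 ] L 0.0775 yaw 156.9
r top [0.5132 0.1706] [0.4366 0.1942] c [0.4749 0.1824] L 0.0802 yaw -17.1
r scene [0.4393 0.1973] [0.5132 0.167 ] c [0.4763 0.1822] L 0.0798 yaw 157.7
b top [0.4897 0.1046] [0.4152 0.1276] c [0.4525 0.1161] L 0.078 yaw -17.2
b scene [0.4189 0.1306] [0.4956 0.1011] c [0.4572 0.1158] L 0.0823 yaw 159.0
0 [[0.639, -0.32], [0.566, -0.402], [0.668, -0.484], [0.736, -0.407]] [[0.557, -0.405], [0.628, -0.324], [0.731, -0.411]]
0.01 [[0.636, -0.318], [0.564, -0.399], [0.665, -0.481], [0.733, -0.404]] [[0.566, -0.396], [0.636, -0.316], [0.737, -0.402]]
0.02 [[0.634, -0.316], [0.562, -0.397], [0.662, -0.477], [0.73, -0.401]] [[0.574, -0.388], [0.644, -0.308], [0.744, -0.393]]
box [[0.6695, -0.3806], [0.633, -0.4206], [0.5822, -0.3733], [0.6175, -0.3315]]
boxS [[0.6372, -0.4156], [0.5878, -0.3732], [0.6306, -0.3285], [0.6823, -0.3663]]
lens [ 0.5635659  -0.32505421  0.2       ] [ 0.57144181 -0.32145152  0.2       ]
```

```bash
cat >> h.py <<'E'
from scipy.spatial.transform import Rotation as Ro
def plan(pos,yaw):
    s=env.sense(); R=Ro.from_quat(s['tool_rot']); y=np.radians(yaw)
    Rt=np.c_[[np.cos(y),np.sin(y),0],[np.sin(y),-np.cos(y),0],[0,0,-1]]
    dp=R.inv().apply(np.array(pos)-s['ee_pos'])*100
    rv=(R.inv()*Ro.from_matrix(Rt)).as_rotvec()
    print('dp',np.round(dp,2),'rot',np.round(rv,4),'rows',np.linalg.norm(dp)/5,np.linalg.norm(rv)/.15)
def wrist(name):
    s=env.sense(); p=env.snapshot('wrist'); save(p,name)
    M=np.array(p['mount']); Rw=Ro.from_quat(s['tool_rot']).as_matrix()
    W=np.eye(4);W[:3,:3]=Rw;W[:3,3]=s['ee_pos'];W=np.linalg.inv(W@M)
    p['R']=W[:3,:3];p['t']=W[:3,3]; np.savez(name+'.npz',**p); return p
E
python3 - <<'E'
from h import *
p=wrist('w0');print(np.round(p['mount'],3),p['fx'])
plan([.45,-.25,.34],-41)
E
```

```text
[[ 1.     0.     0.     0.001]
 [-0.     0.95   0.312 -0.08 ]
 [-0.    -0.312  0.95  -0.07 ]
 [ 0.     0.     0.     1.   ]] 287.02496633179953
dp [-32.34 -32.2   -3.61] rot [ 1.000e-04 -0.000e+00 -4.674e-01] rows 9.156325197358305 3.116187336951419
```

>>> apply_moves(
  dp=[
    [-32.3,-32.2,-5],
    [-32.3,-32.2,-5],
    [-32.3,-32.2,-5],
    [-32.3,-32.2,-5],
    [-32.3,-32.2,-5],
    [-32.3,-32.2,-5],
    [-32.3,-32.2,-5],
    [-32.3,-32.2,-5],
    [-32.3,-32.2,-5],
    [-32.3,-32.2,-5],
    [-32.3,-32.2,-5],
    [-32.3,-32.2,-5],
    [-32.3,-32.2,-5],
    [-32.3,-32.2,-5],
  ],
  rotation=[
    [0,0,-0.467],
    [0,0,-0.467],
    [0,0,-0.467],
    [0,0,-0.467],
    [0,0,-0.467],
    [0,0,-0.467],
    [0,0,-0.467],
    [0,0,-0.467],
    [0,0,-0.467],
    [0,0,-0.467],
    [0,0,-0.467],
    [0,0,-0.467],
    [0,0,-0.467],
    [0,0,-0.467],
  ],
  hand=[0,0,0,0,0,0,0,0,0,0,0,0,0,0],
)

```text
time_s: 2.15
ee_pos: [0.4494, -0.2519, 0.3536]
tool_rot: [0.936, -0.352, -0.0, 0.0]
wrist_force: [0.3, 0.1, 0.1]
finger_gap: 0.0855
```

```bash
python3 - <<'E'
from h import *
p=wrist('w1'); 
a=p['frame'][:,:,::-1]; cv2.imwrite('pics/w1b.png',cv2.resize(a,(800,600),interpolation=2))
plan([.475,.1823,.25],72.5)
E
```

```text
dp [-26.63 -34.35  10.36] rot [-1.0000e-04  6.0000e-04 -1.9837e+00] rows 8.937272451790024 13.224476918573203
```

View pics/w1b.png

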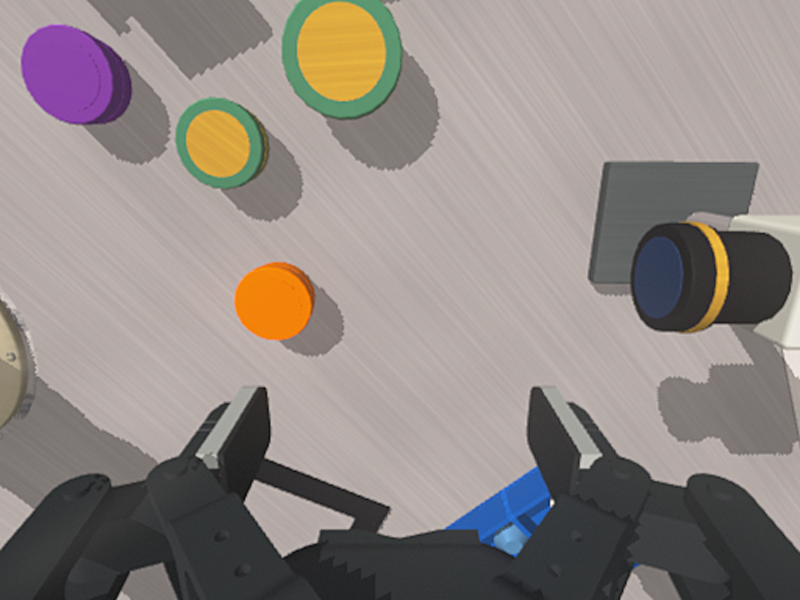

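```bash
python3 - <<'E'
from h import *
W=dict(np.load('w1.npz'));f=800/512
u=lambda x:unz(x,f,0,0)
print('lens',onz(W,u((657,277)),.2))
for z in(.008,.012,.016):
  P=[onz(W,u(x),z)[:2] for x in [(605,162),(758,163),(590,281)]]; d=P[0]-P[1];e=P[0]-P[2]
  print(z,np.round(P,4).tolist(),np.linalg.norm(d),np.degrees(np.arctan2(d[1],d[0])),np.linalg.norm(e),np.degrees(np.arctan2(e[1],e[0])))
# brass ring / barrel axis: project fitted axis for yaw candidates
L=onz(W,u((657,277)),.2)
for yaw in(137,139,141):
  a=np.array([np.cos(np.radians(yaw)),np.sin(np.radians(yaw)),0])
  print(yaw,np.round((proj(W,np.array([L-a*k for k in(0,.02,.04,.06)]))+.5)*f-.5,1).tolist())
E
python3 - <<'E'
import cv2
a=cv2.imread('pics/w1.png')[90:240,365:512]; cv2.imwrite('pics/w1z.png',cv2.resize(a,None,fx=4,fy=4,interpolation=2))
E
```

```text
lens [ 0.56262998 -0.32482564  0.2       ]
0.008 [[0.6352, -0.3171], [0.7366, -0.4068], [0.5644, -0.4]] 0.13540868589973795 138.47583931348143 0.10903243791518193 49.50495992249392
0.012 [[0.6339, -0.3159], [0.7343, -0.4048], [0.5638, -0.398]] 0.13410417940369437 138.47583931348143 0.10798203614372437 49.50495992249395
0.016 [[0.6326, -0.3146], [0.732, -0.4027], [0.5632, -0.396]] 0.13279967290765074 138.4758393134814 0.10693163437226684 49.50495992249393
137 [[657.0, 277.0], [695.6, 278.2], [734.2, 279.4], [772.6, 280.6]]
139 [[657.0, 277.0], [695.9, 276.9], [734.8, 276.8], [773.8, 276.7]]
141 [[657.0, 277.0], [696.2, 275.6], [735.4, 274.2], [774.7, 272.7]]
```

View pics/w1z.png

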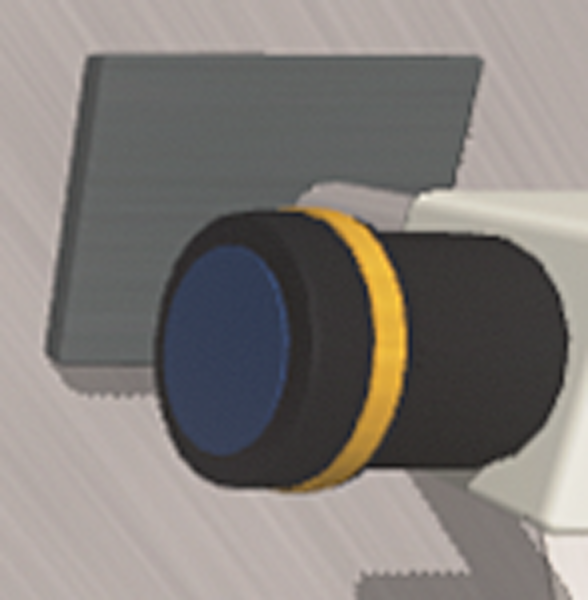

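>>> apply_moves(
  dp=[
    [-26.6,-34.3,8],
    [-26.6,-34.3,8],
    [-26.6,-34.3,8],
    [-26.6,-34.3,8],
    [-26.6,-34.3,8],
    [-26.6,-34.3,8],
    [-26.6,-34.3,8],
    [-26.6,-34.3,8],
    [-26.6,-34.3,8],
    [-26.6,-34.3,8],
    [-26.6,-34.3,8],
    [-26.6,-34.3,8],
    [-26.6,-34.3,8],
    [-26.6,-34.3,8],
    [-26.6,-34.3,8],
    [-26.6,-34.3,8],
    [-26.6,-34.3,8],
    [-26.6,-34.3,8],
    [-26.6,-34.3,8],
    [-26.6,-34.3,8],
  ],
  rotation=[
    [0,0,-1.984],
    [0,0,-1.984],
    [0,0,-1.984],
    [0,0,-1.984],
    [0,0,-1.984],
    [0,0,-1.984],
    [0,0,-1.984],
    [0,0,-1.984],
    [0,0,-1.984],
    [0,0,-1.984],
    [0,0,-1.984],
    [0,0,-1.984],
    [0,0,-1.984],
    [0,0,-1.984],
    [0,0,-1.984],
    [0,0,-1.984],
    [0,0,-1.984],
    [0,0,-1.984],
    [0,0,-1.984],
    [0,0,-1.984],
  ],
  hand=[0,0,0,0,0,0,0,0,0,0,0,0,0,0,0,0,0,0,0,0],
)

```text
time_s: 4.2
ee_pos: [0.4745, 0.1831, 0.2739]
tool_rot: [0.806, 0.592, 0.0, 0.0]
wrist_force: [0.1, -0.9, 0.1]
finger_gap: 0.0855
```

```bash
python3 - <<'E'
from h import *
p=wrist('w2'); print(np.round(env.sense()['q'],2))
a=p['frame'][:,:,::-1]; cv2.imwrite('pics/w2b.png',cv2.resize(a,(800,600),interpolation=2))
E
```

```text
[ 0.08  0.48 -0.78  2.09  0.49  0.76  0.26]
```

View pics/w2b.png

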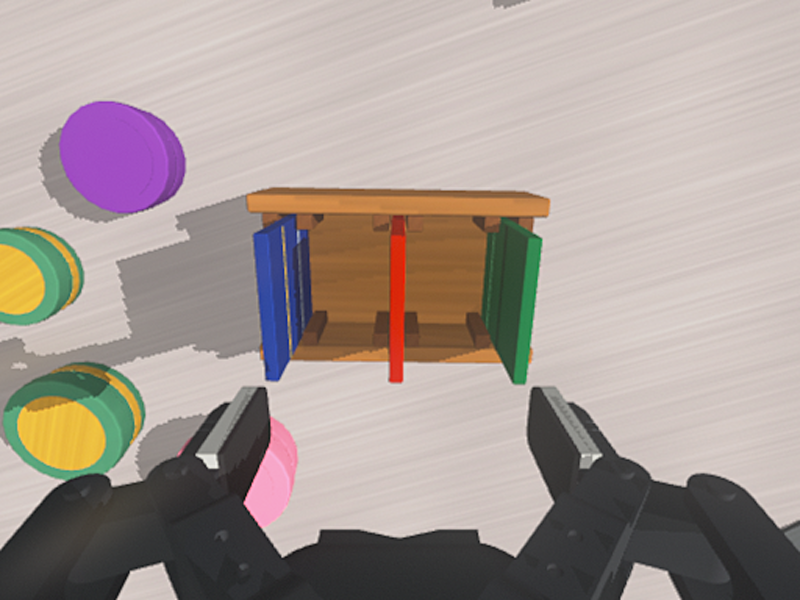

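```bash
python3 - <<'E'
from h import *
W=dict(np.load('w2.npz'));f=800/512
u=lambda x:unz(x,f,0,0)
D={'r':[(397.5,235),(396.5,383)],'b':[(262,235),(273,381)],'g':[(534,236),(520,383)]}
C={}
for k,v in D.items():
  P=[onz(W,u(x),.117)[:2] for x in v]; d=P[1]-P[0];C[k]=(P[0]+P[1])/2
  print(k,np.round(P,4).tolist(),C[k],np.linalg.norm(d),np.degrees(np.arctan2(d[1],d[0])))
d=C['g']-C['b'];print(np.linalg.norm(d),np.degrees(np.arctan2(d[1],d[0])),(C['g']+C['b'])/2)
E
```

```text
r [[0.4347, 0.1943], [0.5146, 0.1687]] [0.47468268 0.181471  ] 0.08392618960205073 -17.77831501785265
b [[0.4142, 0.1287], [0.4927, 0.1025]] [0.4534485 0.1156173] 0.08268338701211099 -18.487168275264537
g [[0.4559, 0.2602], [0.5355, 0.2353]] [0.49565321 0.24774495] 0.0834089690479138 -17.390249591517403
0.1387045568261013 72.28528520547877 [0.47455085 0.18168113]
```

```bash
python3 - <<'E'
from h import *
plan([.4746,.1816,.143],72.2)
E
```

```text
dp [-0.13  0.05 13.09] rot [0.0001 0.0001 0.0077] rows 2.6181248821799104 0.05165063764060946
```

>>> apply_moves(
  dp=[
    [-0.13,0.05,0],
    [-0.13,0.05,0],
    [-0.13,0.05,2],
    [-0.13,0.05,4],
    [-0.13,0.05,6],
    [-0.13,0.05,8],
    [-0.13,0.05,10],
    [-0.13,0.05,11.5],
    [-0.13,0.05,13.1],
    [-0.13,0.05,13.1],
    [-0.13,0.05,13.1],
  ],
  rotation=[
    [0,0,0.008],
    [0,0,0.008],
    [0,0,0.008],
    [0,0,0.008],
    [0,0,0.008],
    [0,0,0.008],
    [0,0,0.008],
    [0,0,0.008],
    [0,0,0.008],
    [0,0,0.008],
    [0,0,0.008],
  ],
  hand=[0.35,0.35,0.35,0.35,0.35,0.35,0.35,0.35,0.35,0.35,0.35],
)

```text
time_s: 5.35
ee_pos: [0.4746, 0.1818, 0.143]
tool_rot: [0.808, 0.589, -0.0, -0.0]
wrist_force: [0.4, 0.4, 1.3]
finger_gap: 0.0554
```

```bash
python3 - <<'E'
from h import *
p=wrist('w3'); print({k:np.round(v,4) for k,v in env.sense().items() if k in('ee_pos','wrist_force','finger_gap')})
a=p['frame'][:,:,::-1]; cv2.imwrite('pics/w3b.png',cv2.resize(a,(800,600),interpolation=2))
E
```

```text
{'ee_pos': array([0.4748, 0.1819, 0.1433]), 'wrist_force': array([ 0.0073,  0.6911, -0.5352]), 'finger_gap': np.float64(0.0553)}
```

View pics/w3b.png

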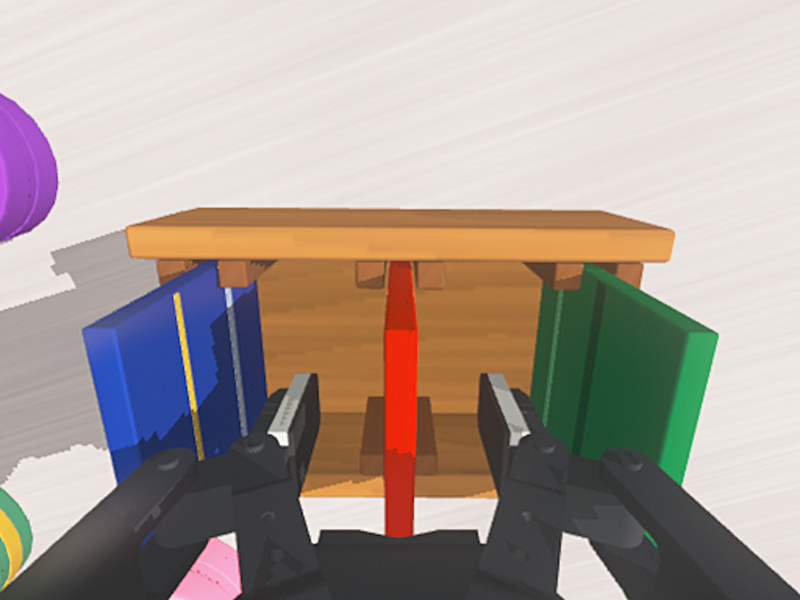

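>>> apply_moves(
  dp=[
    [0,0,0],
    [0,0,0],
    [0,0,0],
    [0,0,0],
    [0,0,0],
    [0,0,0],
    [0,0,0],
    [0,0,0],
    [0,0,0],
    [0,0,0],
  ],
  rotation=[
    [0,0,0],
    [0,0,0],
    [0,0,0],
    [0,0,0],
    [0,0,0],
    [0,0,0],
    [0,0,0],
    [0,0,0],
    [0,0,0],
    [0,0,0],
  ],
  hand=[1,1,1,1,1,1,1,1,1,1],
)

```text
time_s: 6.4
ee_pos: [0.4749, 0.1817, 0.1434]
tool_rot: [0.808, 0.589, 0.0, 0.0]
wrist_force: [-0.4, -0.5, 6.5]
finger_gap: 0.0072
```

>>> apply_moves(
  dp=[
    [0,0,-0.5],
    [0,0,-1],
    [0,0,-1.5],
    [0,0,-2],
    [0,0,-2.5],
    [0,0,-3],
    [0,0,-3.5],
    [0,0,-4],
    [0,0,-5],
    [0,0,-6],
    [0,0,-7.5],
    [0,0,-9],
    [0,0,-10.5],
    [0,0,-12],
    [0,0,-13.5],
    [0,0,-14],
    [0,0,-14],
  ],
  rotation=[
    [0,0,0],
    [0,0,0],
    [0,0,0],
    [0,0,0],
    [0,0,0],
    [0,0,0],
    [0,0,0],
    [0,0,0],
    [0,0,0],
    [0,0,0],
    [0,0,0],
    [0,0,0],
    [0,0,0],
    [0,0,0],
    [0,0,0],
    [0,0,0],
    [0,0,0],
  ],
  hand=[1,1,1,1,1,1,1,1,1,1,1,1,1,1,1,1,1],
)

```text
time_s: 8.1
ee_pos: [0.4748, 0.1816, 0.2837]
tool_rot: [0.808, 0.589, 0.001, 0.0]
wrist_force: [-0.2, -0.2, -1.7]
finger_gap: 0.0073
```

```bash
python3 - <<'E'
from h import *
p=wrist('w4'); print({k:np.round(v,4) for k,v in env.sense().items() if k in('ee_pos','wrist_force','finger_gap')})
a=p['frame'][:,:,::-1]; 
s=env.snapshot('scene'); save(s,'scene4'); np.savez('scene4.npz',**s)
b=s['frame'][:,:,::-1][120:270,250:400]
cv2.imwrite('pics/w4b.png',np.hstack([cv2.resize(a,(400,300)),cv2.resize(b,(300,300),interpolation=2)]))
# lift sets slab center z
plan([.488,-.2597,.2765],-41)
E
```

```text
{'ee_pos': array([0.4746, 0.1814, 0.283 ]), 'wrist_force': array([-0.5161,  0.6055, -1.4378]), 'finger_gap': np.float64(0.0069)}
dp [-41.57  14.78   0.62] rot [3.0000e-04 5.0000e-04 1.9754e+00] rows 8.825218644251123 13.169216654536838
```

View pics/w4b.png

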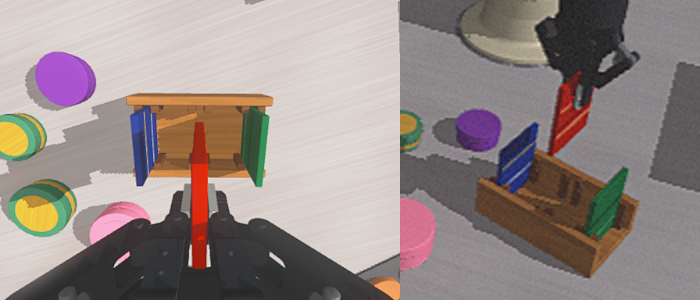

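```bash
python3 - <<'E'
from h import *
plan([.4427,-.2203,.283],-41)
E
```

```text
dp [-3.921e+01  9.260e+00 -3.000e-02] rot [3.0000e-04 5.0000e-04 1.9754e+00] rows 8.05733177260758 13.169216654536838
```

>>> apply_moves(
  dp=[
    [-0.8,0.2,0],
    [-2.4,0.55,0],
    [-4.7,1.1,0],
    [-7.4,1.8,0],
    [-10.2,2.4,0],
    [-12.9,3.1,0],
    [-15.7,3.7,0],
    [-18.4,4.4,0],
    [-21.2,5.0,0],
    [-23.9,5.6,0],
    [-26.7,6.3,0],
    [-29.4,6.9,0],
    [-32.1,7.6,0],
    [-34.5,8.1,0],
    [-36.5,8.6,0],
    [-38.0,9.0,0],
    [-39.2,9.25,0],
    [-39.2,9.25,0],
    [-39.2,9.25,0],
    [-39.2,9.25,0],
  ],
  rotation=[
    [0,0,0.04],
    [0,0,0.12],
    [0,0,0.24],
    [0,0,0.375],
    [0,0,0.51],
    [0,0,0.65],
    [0,0,0.79],
    [0,0,0.93],
    [0,0,1.07],
    [0,0,1.2],
    [0,0,1.34],
    [0,0,1.48],
    [0,0,1.62],
    [0,0,1.74],
    [0,0,1.84],
    [0,0,1.92],
    [0,0,1.975],
    [0,0,1.975],
    [0,0,1.975],
    [0,0,1.975],
  ],
  hand=[1,1,1,1,1,1,1,1,1,1,1,1,1,1,1,1,1,1,1,1],
)

```text
time_s: 10.2
ee_pos: [0.4428, -0.219, 0.2828]
tool_rot: [0.937, -0.349, -0.0, -0.0]
wrist_force: [-0.3, -0.1, -1.0]
finger_gap: 0.0076
```

```bash
python3 - <<'E'
from h import *
p=wrist('w5'); print({k:np.round(v,4) for k,v in env.sense().items() if k in('ee_pos','wrist_force','finger_gap','q')})
a=p['frame'][:,:,::-1]; cv2.imwrite('pics/w5b.png',cv2.resize(a,(800,600),interpolation=2))
s=env.snapshot('scene'); save(s,'scene5'); np.savez('scene5.npz',**s)
b=s['frame'][:,:,::-1][60:240,50:250]; cv2.imwrite('pics/s5b.png',cv2.resize(b,None,fx=3.5,fy=3.3333,interpolation=2))
plan([.488,-.2597,.2789],-41)
E
```

```text
{'q': array([ 0.5247,  0.364 , -0.2374,  2.1302,  0.1362,  0.6614, -0.5182]), 'ee_pos': array([ 0.4429, -0.219 ,  0.2828]), 'wrist_force': array([-0.5495, -0.4119, -2.2417]), 'finger_gap': np.float64(0.0075)}
dp [6.06 0.12 0.4 ] rot [-0.0002  0.0002  0.0025] rows 1.2155198142371335 0.016726698400546955
```

View pics/w5b.png

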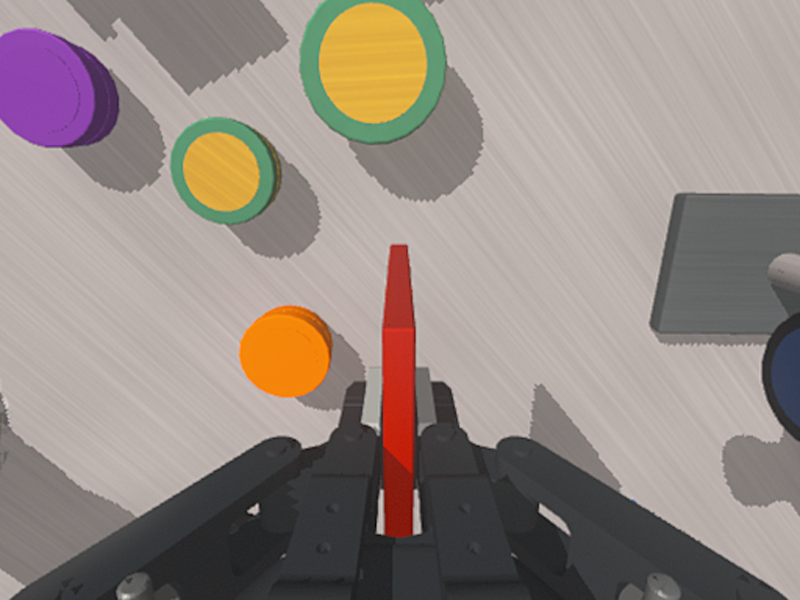

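View pics/s5b.png

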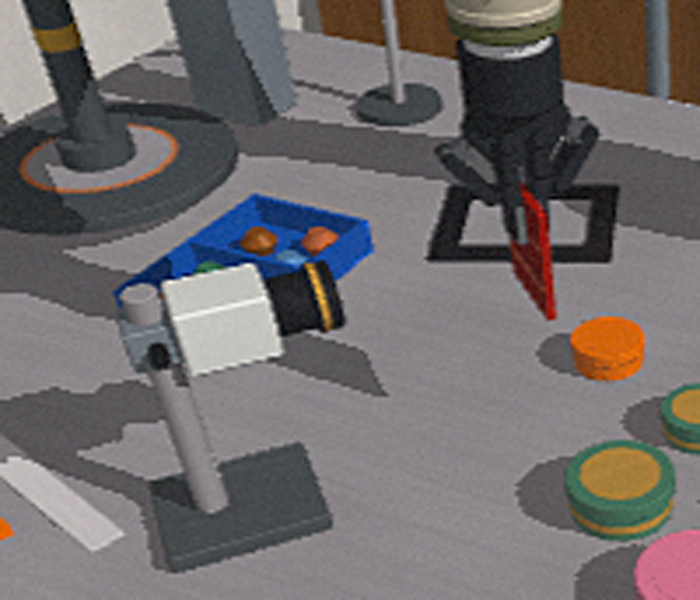

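```bash
python3 - <<'E'
from h import *
W=dict(np.load('w5.npz'));M=np.linalg.inv(W['mount']);f=800/512
def pr(X):
    c=np.array(X)@M[:3,:3].T+M[:3,3]; return np.round((np.c_[W['cx']+W['fx']*c[:,0]/c[:,2],W['cy']+W['fy']*c[:,1]/c[:,2]]+.5)*f-.5,1)
zt=.0264
for dy in(-.002,0,.002):
  print(dy,pr([[x,y+dy,z] for z in(zt,zt+.105) for y in(-.042,) for x in(-.004,.004)]).tolist(),pr([[0,.042+dy,zt]]))
print(pr([[x,-.042,z] for z in(zt-.004,zt-.004+.105) for x in(-.004,.004)]).tolist())
E
python3 -c "
import cv2
a=cv2.imread('pics/w5.png')[145:225,225:290]; cv2.imwrite('pics/w5z.png',cv2.resize(a,None,fx=7,fy=7,interpolation=0))"
```

```text
-0.002 [[379.5, 318.2], [414.6, 318.2], [388.8, 237.6], [406.6, 237.6]] [[397.3 593.5]]
0 [[379.6, 326.4], [414.5, 326.4], [388.9, 242.0], [406.6, 242.0]] [[397.3 598.7]]
0.002 [[379.7, 334.5], [414.4, 334.5], [388.9, 246.4], [406.5, 246.4]] [[397.3 603.8]]
[[378.9, 333.0], [415.1, 333.0], [388.7, 243.7], [406.7, 243.7]]
```

View pics/w5z.png

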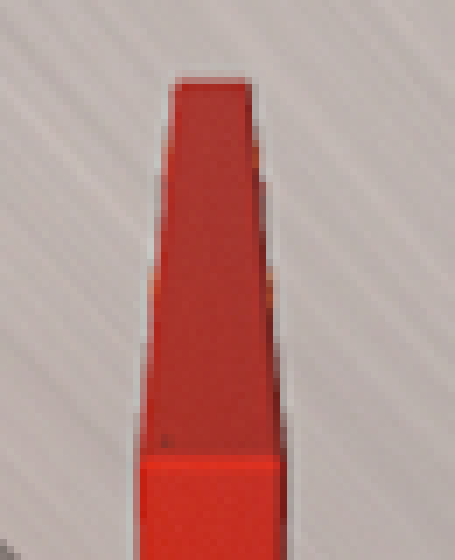

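>>> apply_moves(
  dp=[
    [0.5,0,0],
    [1.3,0,0.1],
    [2.3,0,0.2],
    [3.3,0.05,0.3],
    [4.3,0.05,0.4],
    [5.2,0.05,0.4],
    [5.8,0.05,0.4],
    [6.05,0.05,0.4],
    [6.05,0.05,0.4],
    [6.05,0.05,0.4],
    [6.05,0.05,0.4],
    [6.05,0.05,0.4],
  ],
  rotation=[
    [0,0,0.002],
    [0,0,0.002],
    [0,0,0.002],
    [0,0,0.002],
    [0,0,0.002],
    [0,0,0.002],
    [0,0,0.002],
    [0,0,0.002],
    [0,0,0.002],
    [0,0,0.002],
    [0,0,0.002],
    [0,0,0.002],
  ],
  hand=[1,1,1,1,1,1,1,1,1,1,1,1],
)

```text
time_s: 11.5
ee_pos: [0.488, -0.2598, 0.279]
tool_rot: [0.936, -0.351, 0.0, 0.0]
wrist_force: [-0.5, -0.0, -0.7]
finger_gap: 0.007
```

```bash
python3 - <<'E'
from h import *
p=wrist('w6'); print({k:np.round(v,4) for k,v in env.sense().items() if k in('ee_pos','wrist_force','finger_gap','q')})
s=env.snapshot('scene'); save(s,'scene6'); np.savez('scene6.npz',**s)
t=env.snapshot('top'); save(t,'top6'); np.savez('top6.npz',**t)
# overlay expected slab + lens
v=np.array([.488,-.2597,.2]); y=np.radians(139);a=np.array([np.cos(y),np.sin(y),0]);w=np.array([-a[1],a[0],0]);z=np.array([0,0,1])
# slab face nearest the lens and far
C=[v+k*.004*a+i*.042*w+j*.0525*z for k in(-1,1) for i,j in((-1,-1),(1,-1),(1,1),(-1,1))]
th=np.linspace(0,6.28,40); L=v-.1*a+.028*(np.cos(th)[:,None]*w+np.sin(th)[:,None]*z)
L2=v-.1*a+.021*(np.cos(th)[:,None]*w+np.sin(th)[:,None]*z)
for n,P,(x0,y0,x1,y1) in(('s6',s,(60,90,230,218)),('w6',p,(200,0,512,234)),('t6',t,(310,130,430,220))):
    sc=800/(x1-x0); im=cv2.resize(np.ascontiguousarray(P['frame'][y0:y1,x0:x1,::-1]),None,fx=sc,fy=sc,interpolation=2)
    f=lambda X:np.int32(np.round((proj(P,X)+.5-[x0,y0])*sc))
    q=f(np.array(C))
    for k in(0,4): cv2.polylines(im,[q[k:k+4]],True,(255,255,0),1)
    cv2.polylines(im,[f(L)],True,(0,255,0),1);cv2.polylines(im,[f(L2)],True,(255,0,255),1)
    cv2.imwrite('pics/%so.png'%n,im[:600])
E
```

```text
{'q': array([ 0.5485,  0.4338, -0.2238,  2.0116,  0.1435,  0.7109, -0.4811]), 'ee_pos': array([ 0.4881, -0.2598,  0.2789]), 'wrist_force': array([-0.0693,  0.0293, -1.973 ]), 'finger_gap': np.float64(0.0075)}
```

View pics/s6o.png

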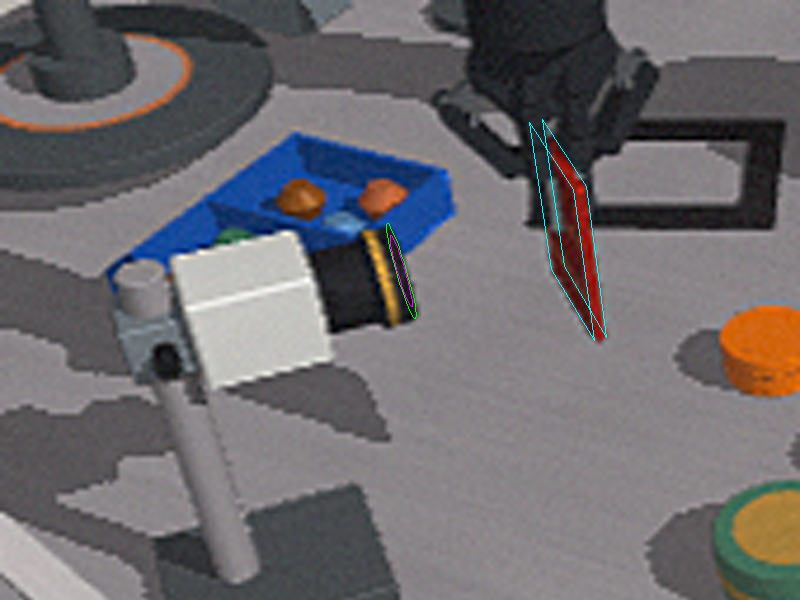

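View pics/w6o.png

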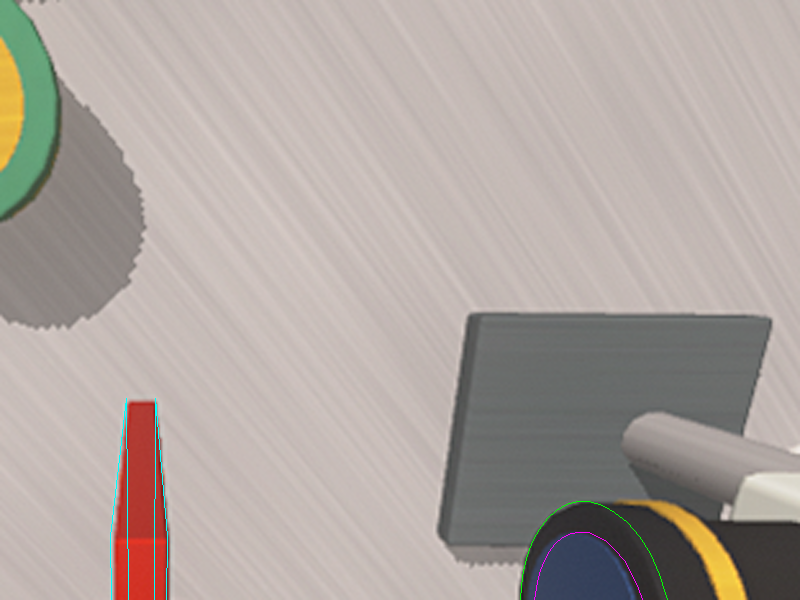

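View pics/t6o.png

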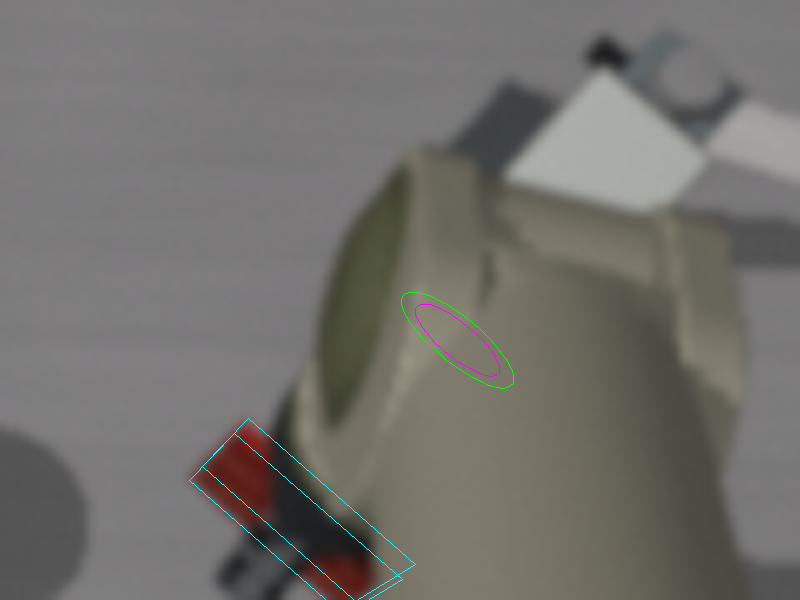

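>>> apply_moves(
  dp=[
    [0,0,0],
    [0,0,0],
    [0,0,0],
    [0,0,0],
    [0,0,0],
  ],
  rotation=[
    [0,0,0],
    [0,0,0],
    [0,0,0],
    [0,0,0],
    [0,0,0],
  ],
  hand=[1,1,1,1,1],
)

```text
time_s: 12.15
ee_pos: [0.4882, -0.2599, 0.2788]
tool_rot: [0.936, -0.351, -0.0, -0.0]
wrist_force: [-0.8, -1.0, -1.3]
finger_gap: 0.0072
```

```bash
python3 - <<'E'
from h import *
s=env.sense(); print(np.round(s['ee_pos'],4),np.round(s['finger_gap'],4),np.abs(s['qvel']).max())
print(env.job_done())
E
```

```text
[ 0.4882 -0.2599  0.2788] 0.0072 0.0015854940587566823
the job is handed in; nothing more can be done
None
```

I gripped the red slab by its top edge (middle slot), pulled it straight up, and carried it to the inspection camera. I handed the job in at about 12 s, with the slab still held there and steady.

**Position:** By my measurements, the middle of the slab is about 1 mm from the point 10 cm in front of the lens glass. It is upright, and its broad face is square to the lens to about 0.5–1°, which is how well I could measure the lens direction.

**Checks that agreed:**
- In the wrist picture, the slab and the lens lined up with their expected outlines.
- The gripper held at a 7 mm opening, and the outside force stayed within about 2 N while the slab was carried.
- The camera was not touched. The path did not go near the tin or the holder. After the lift, the other two slabs still stood in their slots.

**Checks that disagreed or were limited:**
- In the scene picture, the slab sits about 1 pixel (2–3 mm) off the expected outline, on the side away from the lens. That is close to the calibration error, so I left it.
- In the top picture, the arm hid the lens and part of the slab, so that view could not confirm the placing.

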